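# Hold the clip open over today's recipe card

### The job

Squeeze the red spring clip open while it is still on the cream recipe card, lift it off, and bring it to the teal recipe card. Hold it squeezed wide open there, down over about the middle of the card's top edge, one jaw on each side with both tips at least a centimetre below the edge and nothing touching the card, so that I can slip a note in. Finish still holding it open like that, and leave the card stands and everything else on the bench where they are.

Things in the scene. Friction and masses are not known exactly. Their poses are not given: they have to be found in the camera images.
- clip_pivot (a point): red plastic spring clip, about 60 g, two halves like a clothes peg, 24 mm wide along its steel coil; this point is the pivot's middle. It starts upright, jaws down, biting the cream card, pivot 14 mm above the edge and up to 20 mm off its middle. y = pivot axis, along the card edge. The frame belongs to half A (+x side): it tilts about y by some 0.33 rad as the clip opens evenly
- tail_a (a point): middle of the outer face of tail A, about 28 mm from the pivot: where a finger pad presses. The two tails are flat, 4 mm thick, 24 mm wide, and rise to about 45 mm above the pivot. At rest they splay in a V, 52 mm wide over the top ends; fully squeezed they stand parallel, 24 mm over their outer faces
- tail_b (a point): the same on tail B, opposite. Squeeze the tails together, square to the card: 5 N at the start to 12 N fully open; at the stop 40 N of grip does no harm. Squeezed parallel, the clip sits firmly between the pads
- jaw_a (a point): inner tip of jaw A of the red clip, 50 mm below the pivot. At rest the tips are 4 mm apart (the card between them), fully open about 36 mm. Between the jaws there is free room from 5 mm below the pivot down to the tips
- jaw_b (a point): inner tip of jaw B, opposite jaw A
- gape (a joint): opening angle of the clip, rad, between its two halves: 0 while it bites a 4 mm card, 0.66 fully open at its stop (tails parallel); its spring shuts it when let go
- cream_edge (a point): cream recipe-card stand (the clip is on it at the start). Loose, 0.7 kg: oak block 56 x 110 x 30 mm (x, y, z) with cream strips on top and a stiff upright cream card, 4 mm thick, 100 mm wide. This point: middle of the card's top edge, 130 mm above the table. x is square to the card's faces, y along the edge, z up. The stands vary in place and yaw
- teal_edge (a point): teal recipe-card stand (the clip must end around its edge). Loose, 0.7 kg: oak block 56 x 110 x 30 mm (x, y, z) with teal strips on top and a stiff upright teal card, 4 mm thick, 100 mm wide. This point: middle of the card's top edge, 130 mm above the table. x is square to the card's faces, y along the edge, z up. The stands vary in place and yaw
- mustard_edge (a point): mustard recipe-card stand (bystander). Loose, 0.7 kg: oak block 56 x 110 x 30 mm (x, y, z) with mustard strips on top and a stiff upright mustard card, 4 mm thick, 100 mm wide. This point: middle of the card's top edge, 130 mm above the table. x is square to the card's faces, y along the edge, z up. The stands vary in place and yaw
- jar: square clip-top glass jar with a teal lid, 92 x 92 x 147 mm; origin under its centre. Bystander, loose
- rolling_pin: wooden rolling pin, 52 mm thick, 380 mm long along its y axis, lying on the table; origin under its centre. Bystander, loose
- bowl: white bowl, 130 mm across, 60 mm high; origin under its centre. Bystander, loose
- cutter: steel ring biscuit cutter, 70 mm across, 30 mm high; origin under its centre. Bystander, loose
- scoop: small aluminium scoop, 60 x 50 x 30 mm, with a dark wooden handle 90 mm long towards its -x; origin under the scoop. Bystander, loose
Things that resemble listed ones, but are neither listed nor needed, are in the scene too. Of the things that look like the part that bears clip_pivot, the middle-sized one is meant.

How it is judged:
On the way, in this order (a step that is already met when the one before it is completed fails the run):
1. the clip is squeezed open while still around the cream card's edge (value of joint gape above 0.35 rad and ((x of jaw_a in the frame of cream_edge above 0.006 m and x of jaw_b in the frame of cream_edge below -0.006 m) or (x of jaw_b in the frame of cream_edge above 0.006 m and x of jaw_a in the frame of cream_edge below -0.006 m)) and z of jaw_a in the frame of cream_edge below -0.01 m and distance between clip_pivot and cream_edge below 0.06 m), for 0.1 s.
2. the clip is lifted clear of the cream card (z of each of jaw_a, jaw_b in the frame of cream_edge above 0.005 m), for 0.1 s.
At the end, for the whole second after the job is handed in: Clip still held, at rest, gape over 0.45 rad; a jaw tip each side of the teal card, 6 mm or more from its mid-plane and 10 mm or more below its top edge; pivot above the edge, within 30 mm of its middle; neither clip nor robot touches the teal card or stand (((x of jaw_a in the frame of teal_edge above 0.006 m and x of jaw_b in the frame of teal_edge below -0.006 m) or (x of jaw_b in the frame of teal_edge above 0.006 m and x of jaw_a in the frame of teal_edge below -0.006 m)) and z of each of jaw_a, jaw_b in the frame of teal_edge below -0.01 m and z of clip_pivot in the frame of teal_edge above 0 m and y of clip_pivot in the frame of teal_edge between -0.03 and 0.03 m and value of joint gape above 0.45 rad and contact force between each of clip, the fingers, the arm and teal below 0.2 N and contact force between the fingers and clip above 3 N and height (world z) of clip_pivot above 0.12 m and linear speed of clip below 0.03 m/s); the arm keeps its last pose, push and grip.
It fails at once if the cream stand is pushed more than 20 mm or tipped (distance of cream_edge from where it was at the start of the episode above 0.02 m or angle between cream_edge's own z axis and vertical above 0.12 rad).
It fails at once if the teal stand is pushed more than 20 mm or tipped (distance of teal_edge from where it was at the start of the episode above 0.02 m or angle between teal_edge's own z axis and vertical above 0.12 rad).
It fails at once if the mustard stand is pushed more than 20 mm or tipped (distance of mustard_edge from where it was at the start of the episode above 0.02 m or angle between mustard_edge's own z axis and vertical above 0.12 rad).
It fails at once if something else on the bench is moved more than 30 mm (distance of any of jar, rolling_pin, bowl, cutter, scoop from where it was at the start of the episode above 0.03 m).
It fails at once if the clip is dropped (height (world z) of clip_pivot below 0.09 m).
It also fails if it takes over 35 s, if anything falls off the work surface, if the arm or the gripper's body presses on something with over 40 N, if the wrist force passes 120 N, or if a joint passes its speed limit or range.

### The arm

A 6-joint arm with a two-finger parallel gripper is mounted at the origin on the work surface. World frame = base frame: x ahead of the robot, y to its left, z up, the work surface at z = 0. Lengths are in m, angles in rad, forces in N, time in s.
With the tool pointing down it reaches from about 0.3 to 0.775 m from the base axis. Payload 14.6 kg.
Tool frame: the origin (TCP) lies at the very end of the fingers, on their centre line; the grasp point (between the pads) lies 19 mm behind it; y points along the fingers, z is the direction in which the jaws open and shut, and the axes are right-handed (so a half turn about y gives the same grasp; the last joint's range is limited). The gripper opens to 94 mm and grips with 3 to 60 N. Pads are 16 mm wide; open, the fingers measure 119 mm over their backs; the gripper's body (75 mm by 177 mm) begins 78 mm behind the grasp point.
Start: joints at [-1.293, 0.3, 1.521, -0, 1.321, -0.067], TCP at [0.186, -0.518, 0.205] pointing down, gripper open.
Joint ranges: [-3.03, 3.03], [-0.79, 2.21], [0.23, 2.52], [-1.04, 4.18], [0, 3.07], [-2.55, 2.55]. Speed limits (rad/s): [2.22, 2.22, 2.57, 3.14, 3.14, 3.14].

### API

Orientations are given as [roll, pitch, yaw] about the fixed x, y, z axes, in that order (R = Rz(yaw) Ry(pitch) Rx(roll)).
In Python, from station import get_obs, camera, hand_in, masks_of gives the robot as it stands.
- The arm moves only by the shell command python3 -m jog 'ROWS' [FORCE]. ROWS is text: rows parted by semicolons, each of 7 numbers parted by spaces: the shift along the world's x, y, z in mm, then the turn, a rotation vector about the world's x, y, z in degrees, then the closure, from 0 (fully open) to 1 (shut). A call has 1 to 10 rows; each row is the pose to reach, as a shift and turn from the pose measured when the call began; what a row does not reach only later rows make up. A row lasts 1/12 s, in which the tool goes at most 41.7 mm and 7.16 degrees, less where a joint would pass 70% of its speed; a pose out of reach is approached as far as the arm can. A call with a gripper value outside its range is refused whole. The fingers move at their own pace and stop on an object; FORCE is the grip in N (left out, the last holds). Time passes only in rows, so rows that repeat a pose let the fingers close. It gives the time, the measured TCP pose, the force and the opening at its end, in the units of the state.
- get_obs(): the state, without advancing time (a new reading comes with each control period).
- camera(name): name is "scene" or "top" or "wrist"; returns a dict with "img" (384x512x3 uint8, red, green, blue), "range_z" (384x512 float32, m along the optical axis (not along the pixel's ray), 0 where there is no reading), "fx", "fy", "cx", "cy" (pixels), "rvec" (rotation vector, rad) and "tvec" (3), from world to camera coordinates, as OpenCV has them. Camera axes: x right, y down, z forward; pixel columns grow to the right and rows downward; lengths in m; the calibration is good to about 2 mm. The wrist camera is an equidistant fisheye: a pixel r from the principal point sees the ray r / f radians off the axis. A picture is of the moment at which its call begins.
- hand_in(): hands the job in, once; it reports no verdict.
Trained networks look in the newest picture that a camera, given by its name, has taken for a name from the list of things; names that differ only in an ending like _2 or _b are one class to them, and where a whole thing is asked for, a point or a joint stands for the part that bears it (a point fixed in the world has none). Each returns a list of dicts, best first, with "conf" (0 to 1); they miss things now and then, are a little off and sometimes report something else, mostly with a low value. They report only what shows in the picture. A call takes as long as a camera call. They do not tell look-alikes from the thing itself.
- masks_of(thing, camera): "mask" (384x512 bool, what is visible of it) and "extent" ([left, top, right, bottom] in pixels, round what is visible of it).
The state is a dict: "time_s": time; "qpos": joint angles; "joint_vel": joint speeds; "tau": joint torques, N m; "ee_pos": TCP position; "eef_rot": TCP orientation; "force": force on the tool from outside, world axes, zero at the start; "moment": the same for the moment, N m; "grip_width": finger opening in m.
Only numpy, scipy, OpenCV 4.12 (cv2) and the standard library are available. Lean on these libraries where they do the work, as an engineer would, in place of code of your own. Each camera call takes 0.05 s, during which the arm holds its last target.

## Working session

There is one attempt and no reset: what is moved stays moved. The work goes in short steps, Python scripts to look and compute and a shell command to move; the robot and the scene stay as the last step left them, time stands still between calls to the robot, and variables do not carry over. Pictures are saved under pics/ and viewed, and the job is handed in when it is done.

```bash
ls; mkdir -p pics; python3 - <<'E'
from station import *
import cv2,pickle
o=get_obs(); print(o)
d={}
for n in ["scene","top","wrist"]:
    c=camera(n); d[n]=c
    cv2.imwrite(f"pics/a_{n}.png",c["img"][:,:,::-1])
    print(n,c["fx"],c["rvec"],c["tvec"])
    for t in ["clip_pivot","cream_edge","teal_edge","mustard_edge"]:
        for m in masks_of(t,n): print(t,round(m["conf"],2),m["extent"])
pickle.dump(d,open("a.pkl","wb"))
E
```

```text
pics
{'time_s': 0.0, 'qpos': array([-1.29259520e+00,  3.00461435e-01,  1.52159675e+00, -1.56969591e-05,
        1.32071415e+00, -6.66114297e-02]), 'joint_vel': array([-1.35950199e-03,  5.06215635e-05, -6.80807673e-04,  3.70165907e-04,
       -1.49106824e-03, -2.21605750e-04]), 'tau': array([-2.45291681e-03, -5.31799829e+01, -3.52734232e+01,  7.06996978e-02,
        2.44003697e-02, -9.76359252e-05]), 'ee_pos': array([ 0.18582326, -0.51736711,  0.20488501]), 'eef_rot': array([-1.57197440e+00,  6.33513861e-05, -2.79677624e+00]), 'force': array([ 0.06080322,  0.04637007, -0.91294982]), 'moment': array([-0.00894468, -0.02224494, -0.01413812]), 'grip_width': 0.09365701412113497}
scene 401.7274504880655 [ 1.52373325  2.01334576 -0.84206964] [ 0.14834149 -0.30106128  1.49090003]
clip_pivot 0.72 [251.6, 202.7, 262.1, 227.8]
clip_pivot 0.65 [258.8, 146.5, 271.1, 180.5]
clip_pivot 0.59 [262.4, 140.1, 275.2, 168.9]
cream_edge 0.91 [248.4, 164.1, 293.5, 215.7]
cream_edge 0.46 [161.4, 147.7, 200.6, 194.0]
teal_edge 0.81 [160.8, 150.6, 201.4, 195.6]
teal_edge 0.17 [303.5, 151.2, 324.3, 193.8]
mustard_edge 0.9 [339.4, 211.0, 391.3, 261.1]
top 450.8720281931874 [ 2.19948803 -2.1583657   0.11496035] [-0.0166084   0.55964751  1.15152069]
clip_pivot 0.83 [239.2, 251.2, 262.7, 280.3]
clip_pivot 0.63 [244.4, 179.0, 250.0, 196.7]
clip_pivot 0.53 [240.6, 207.3, 254.5, 233.7]
cream_edge 0.88 [218.3, 209.5, 261.4, 235.6]
teal_edge 0.66 [321.3, 216.8, 367.6, 236.9]
mustard_edge 0.86 [109.8, 170.8, 161.6, 202.4]
wrist 297.3186396354542 [-2.41033242  1.6959647   0.1973016 ] [-0.54991141 -0.02399115  0.39089977]
```

View pics/a_scene.png

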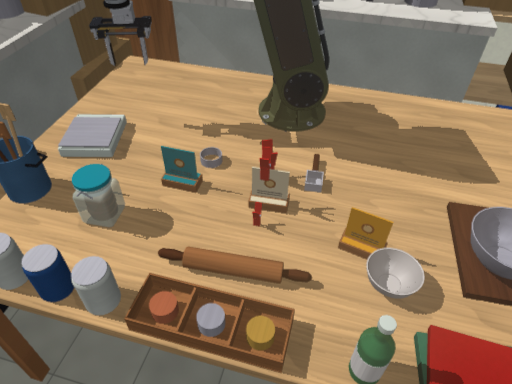

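View pics/a_top.png

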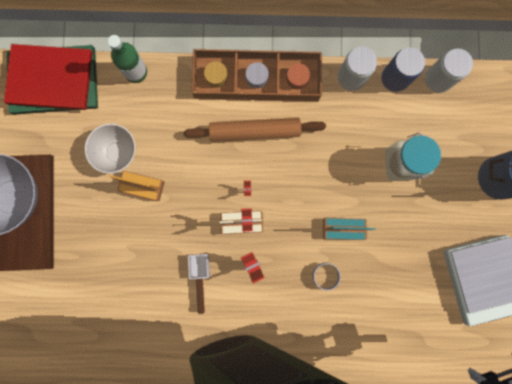

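View pics/a_wrist.png

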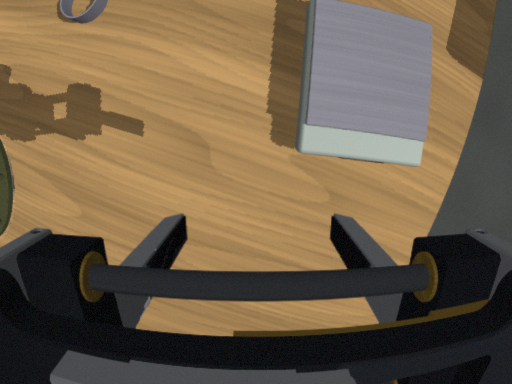

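```bash
python3 - <<'E'
import pickle,cv2
d=pickle.load(open("a.pkl","rb"))
i=d["scene"]["img"][110:280,140:410]; cv2.imwrite("pics/b_scene.png",cv2.resize(i,None,fx=2.9,fy=2.9,interpolation=cv2.INTER_CUBIC)[:,:,::-1])
i=d["top"]["img"][160:300,90:380]; cv2.imwrite("pics/b_top.png",cv2.resize(i,None,fx=2.7,fy=2.7,interpolation=cv2.INTER_CUBIC)[:,:,::-1])
E
```

```text
(no output)
```

View pics/b_scene.png

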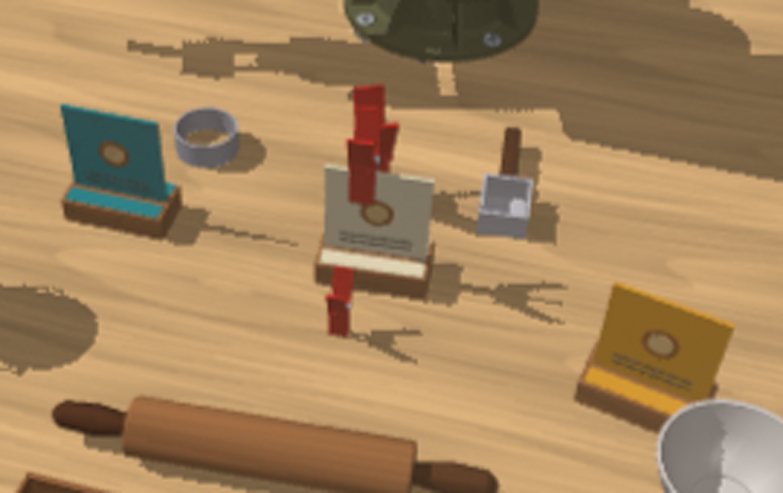

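View pics/b_top.png

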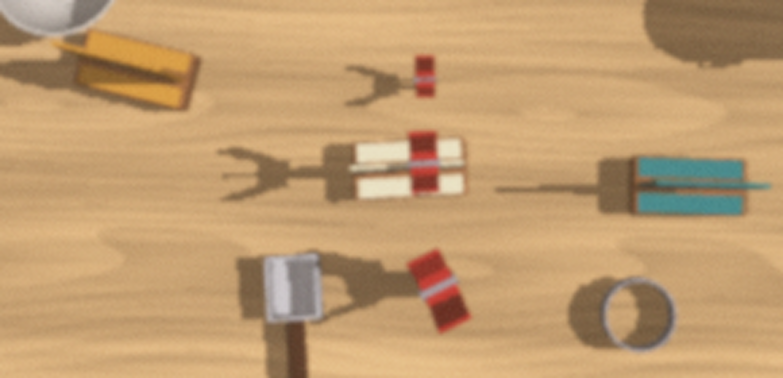

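The three red clips, in the top view: a small one at (247,187), the one on the cream card at (247,220), and a large one at (252,266). The one on the card is the middle-sized clip. The teal stand is at (345,228), mustard at (138,186), and the cutter at (326,276). Next I'll measure positions.

```bash
cat > h.py <<'E'
import numpy as np,cv2
def cloud(c,fish=False):
    R=cv2.Rodrigues(np.array(c["rvec"],float))[0];t=np.array(c["tvec"],float)
    h,w=c["range_z"].shape
    u,v=np.meshgrid(np.arange(w),np.arange(h))
    z=c["range_z"].astype(float)
    x=(u-c["cx"])/c["fx"];y=(v-c["cy"])/c["fy"]
    if fish:
        r=np.hypot(x,y)+1e-9;s=np.tan(np.minimum(r,1.5))/r;x=x*s;y=y*s
    P=np.stack([x*z,y*z,z],-1)
    W=(P-t)@R
    W[z<=0]=np.nan
    return W
def edgefit(P,zlo,zhi):
    P=P[np.isfinite(P).all(1)]
    Q=P[(P[:,2]>zlo)&(P[:,2]<zhi)]
    return Q
E
python3 - <<'E'
import pickle,numpy as np
from h import *
d=pickle.load(open("a.pkl","rb"))
boxes={"scene":{"cream":(246,160,296,216),"teal":(155,140,205,196),"clips":(245,130,280,232)},"top":{"cream":(214,200,268,240),"teal":(315,210,380,242),"clips":(230,170,270,290)}}
for n in boxes:
    W=cloud(d[n]);I=d[n]["img"].astype(int)
    red=(I[...,0]>1.9*I[...,1])&(I[...,0]>1.9*I[...,2])
    for k,(a,b,c,e) in boxes[n].items():
        w=W[b:e,a:c].reshape(-1,3);r=red[b:e,a:c].ravel()
        if k!="clips":
            Q=w[(~r)&(w[:,2]>.06)&(w[:,2]<.138)]
            if len(Q)<5: print(n,k,len(Q));continue
            T=Q[Q[:,2]>np.nanmax(Q[:,2])-.012]
            print(n,k,len(Q),"zmax",Q[:,2].max().round(4),"top n",len(T), "mid xy",((T[:,:2].max(0)+T[:,:2].min(0))/2).round(4), "ymin/max",T[:,1].min().round(4),T[:,1].max().round(4))
            m=Q[:,:2].mean(0);u=np.linalg.svd(Q[:,:2]-m)[2][0];print("  all",m.round(4),"dir ang deg",np.degrees(np.arctan2(u[1],u[0]))%180, "half extents",((Q[:,:2]-m)@u).min().round(4),((Q[:,:2]-m)@u).max().round(4))
        else:
            m=((red[b:e,a:c])).astype(np.uint8)
            nn,L,S,C=cv2.connectedComponentsWithStats(m)
            for i in range(1,nn):
                q=w[(L.ravel()==i)]
                if len(q)<15: continue
                print(n,"red",S[i],"min",np.nanmin(q,0).round(4),"max",np.nanmax(q,0).round(4))
E
```

```text
scene cream 651 zmax 0.1373 top n 60 mid xy [0.4882 0.0337] ymin/max -0.016 0.0835
  all [0.4883 0.036 ] dir ang deg 93.8136978620206 half extents -0.0521 0.0478
scene teal 637 zmax 0.1325 top n 108 mid xy [ 0.4766 -0.2361] ymin/max -0.2867 -0.1856
  all [ 0.4773 -0.2348] dir ang deg 89.4557478899312 half extents -0.0522 0.0495
scene red [ 15   9  18  42 452] min [ 0.1879 -0.0435 -0.0042] max [0.5162 0.0328 0.1844]
scene red [  7  72  10  24 152] min [0.5528 0.0106 0.001 ] max [0.5939 0.0299 0.0698]
top cream 83 zmax 0.1341 top n 57 mid xy [0.4861 0.0338] ymin/max -0.0158 0.0835
  all [0.4854 0.0376] dir ang deg 94.11508632421355 half extents -0.046 0.0537
top teal 106 zmax 0.1343 top n 68 mid xy [ 0.475  -0.2357] ymin/max -0.2843 -0.1871
  all [ 0.474  -0.2337] dir ang deg 89.31425998350815 half extents -0.0483 0.0517
top red [15 11  6  8 39] min [0.5731 0.0122 0.037 ] max [0.5885 0.0252 0.0708]
top red [14 20  7  6 29] min [0.5522 0.0119 0.0382] max [0.5683 0.0273 0.0729]
top red [12 39  9 10 83] min [0.4913 0.0103 0.144 ] max [0.5106 0.0286 0.1888]
top red [12 52 10  9 77] min [0.463  0.0074 0.1433] max [0.4824 0.0286 0.1886]
top red [ 11  83  16  14 137] min [ 0.3757 -0.0064  0.0657] max [0.4099 0.0298 0.1236]
top red [ 18  96  16  17 153] min [ 0.3301 -0.0232  0.0008] max [0.3765 0.0129 0.1223]
```

```bash
python3 -m jog '15 27 15 0 0 4 0;34 60 30 0 0 9 0;53 94 30 0 0 14 0;72 128 30 0 0 18 0;91 162 30 0 0 23 0;110 196 30 0 0 28 0;129 230 30 0 0 33 0;148 263 30 0 0 37 0;167 297 30 0 0 42 0;186 330 30 0 0 47 0'
```

```text
time_s: 1.58
ee_pos: [0.3724, -0.1858, 0.2358]
eef_rot: [-1.57, -0.0, -1.972]
force: [1.2, -1.0, -0.6]
grip_width: 0.094
```

```bash
python3 -m jog '18 32 0 0 0 5 0;37 66 0 0 0 9 0;56 100 0 0 0 14 0;75 134 0 0 0 18 0;94 168 0 0 0 23 0;108 194 0 0 0 26 0;115 205 0 0 0 27 0;115 205 0 0 0 27 0;115 205 0 0 0 27 0'
python3 - <<'E'
from station import *
import cv2,pickle
o=get_obs(); print(o['ee_pos'],o['eef_rot'])
d={}
for n in ["scene","wrist"]:
    c=camera(n); d[n]=c
    cv2.imwrite(f"pics/c_{n}.png",c["img"][:,:,::-1])
    for t in ["clip_pivot","cream_edge"]:
        for m in masks_of(t,n): print(n,t,round(m["conf"],2),m["extent"])
pickle.dump(d,open("c.pkl","wb"))
E
```

```text
time_s: 2.33
ee_pos: [0.4872, 0.0188, 0.2355]
eef_rot: [-1.571, -0.0, -1.502]
force: [0.0, -0.1, 0.1]
grip_width: 0.0942
[0.48715769 0.01882266 0.23552306] [-1.57062397e+00 -3.08340978e-04 -1.50180662e+00]
scene clip_pivot 0.56 [268.9, 140.2, 276.3, 170.0]
scene clip_pivot 0.49 [252.5, 203.6, 259.6, 226.5]
scene cream_edge 0.68 [248.2, 167.3, 293.8, 217.1]
wrist clip_pivot 0.98 [309.1, 164.0, 342.4, 192.9]
wrist clip_pivot 0.86 [227.3, 176.9, 288.8, 219.5]
wrist clip_pivot 0.83 [124.0, 166.6, 190.4, 215.9]
wrist cream_edge 0.97 [237.1, 121.8, 282.4, 225.1]
wrist cream_edge 0.27 [305.9, 0.0, 349.2, 23.5]
```

View pics/c_wrist.png

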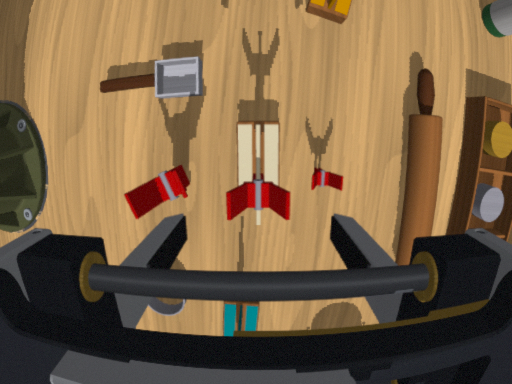

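```bash
python3 - <<'E'
import pickle,numpy as np
from h import *
d=pickle.load(open("c.pkl","rb"))
c=d["wrist"];W=cloud(c,True);I=c["img"].astype(int)
red=(I[...,0]>1.9*I[...,1])&(I[...,0]>1.9*I[...,2])
w=W[165:230,222:292].reshape(-1,3);r=red[165:230,222:292].ravel()
q=w[r&(w[:,2]>.14)]
yaw=-1.502; n=np.array([-np.sin(yaw),np.cos(yaw)]);e=np.array([-n[1],n[0]])
print("n",n)
for z0 in (.145,.155,.165,.175,.185):
    s=q[abs(q[:,2]-z0)<.005]; a=s[:,:2]@n;b=s[:,:2]@e
    print(z0,len(s),a.min(),a.max(),(a.min()+a.max())/2,"e",b.min(),b.max(),(b.min()+b.max())/2)
print("zmax",np.nanmax(q[:,2]))
o=np.array([.48716,.01882]);print("tool",o@n,o@e)
w=W[120:228,235:285].reshape(-1,3);r=red[120:228,235:285].ravel()
Q=w[(~r)&(w[:,2]>.115)&(w[:,2]<.138)]
m=Q[:,:2].mean(0);u=np.linalg.svd(Q[:,:2]-m)[2][0];print("card",len(Q),m,np.degrees(np.arctan2(u[1],u[0]))%180,np.percentile(Q[:,2],[5,50,95]), "yr",Q[:,1].min(),Q[:,1].max())
for col in ('clip edges',):
    for side in (-1,1):
        s=q[(np.sign(q[:,:2]@n-o@n)==side)]
        m=s[:,:2].mean(0);print(side,m)
E
```

```text
n [0.99763447 0.06874207]
0.145 394 0.47662475752076133 0.49789521201673104 0.4872599847687462 e -0.02772334883173536 -0.003956797572634404 -0.015840073202184883
0.155 237 0.47279158100980845 0.5012412885982274 0.4870164348040179 e -0.02710601579024936 -0.003691158677954931 -0.015398587234102146
0.165 251 0.4690843168137841 0.5048228813652333 0.48695359908950875 e -0.027518400192934913 -0.0036536001554142196 -0.015586000174174566
0.175 285 0.4648709421542944 0.5090639960065165 0.48696746908040545 e -0.026904568686023065 -0.0038431436706767796 -0.015373856178349922
0.185 369 0.46085523488526114 0.5122315513790078 0.48654339313213446 e -0.02743279067921498 -0.003868535157058788 -0.015650662918136885
zmax 0.1870657098970318
tool 0.48730133220599503 -0.014712906927676883
card 337 [0.48528406 0.04386671] 94.24964519371508 [0.12966052 0.13093937 0.13214991] yr -0.017096397642882694 0.08180958808565447
-1 [0.47150526 0.01730918]
1 [0.50156258 0.01924949]
```

```bash
python3 -m jog '0 -1 -30 0 0 0.3 0;0 -1 -60 0 0 0.3 0;0 -1 -78 0 0 0.3 0;0 -1 -82.5 0 0 0.3 0;0 -1 -82.5 0 0 0.3 0'
python3 -m jog '0 0 0 0 0 0 0.3;0 0 0 0 0 0 0.4;0 0 0 0 0 0 0.45;0 0 0 0 0 0 0.5;0 0 0 0 0 0 0.55;0 0 0 0 0 0 0.6' 30
```

```text
time_s: 3.05
ee_pos: [0.4867, 0.017, 0.1529]
eef_rot: [-1.571, 0.0, -1.498]
force: [-0.4, 0.0, 0.1]
grip_width: 0.0942
time_s: 3.55
ee_pos: [0.4868, 0.017, 0.1532]
eef_rot: [-1.571, -0.0, -1.499]
force: [-0.2, 0.0, -0.4]
grip_width: 0.0577
```

```bash
python3 -m jog '0 0 0 0 0 0 0.65;0 0 0 0 0 0 0.7;0 0 0 0 0 0 0.75;0 0 0 0 0 0 0.8;0 0 0 0 0 0 0.8' 30;  python3 -m jog '0 0 0 0 0 0 0.9;0 0 0 0 0 0 1;0 0 0 0 0 0 1;0 0 0 0 0 0 1;0 0 0 0 0 0 1' 30
python3 - <<'E'
from station import *
import cv2,pickle
d={}
for n in ["scene","wrist"]:
    c=camera(n); d[n]=c
    i=c["img"]
    if n=="scene": i=cv2.resize(i[110:240,200:340],None,fx=4,fy=4)
    cv2.imwrite(f"pics/d_{n}.png",i[:,:,::-1])
E
```

```text
time_s: 3.97
ee_pos: [0.4868, 0.017, 0.1532]
eef_rot: [-1.571, -0.0, -1.498]
force: [-0.2, 0.6, -1.0]
grip_width: 0.0237
time_s: 4.38
ee_pos: [0.4868, 0.017, 0.1531]
eef_rot: [-1.571, -0.0, -1.498]
force: [0.1, 0.1, 0.1]
grip_width: 0.0233
```

View pics/d_wrist.png

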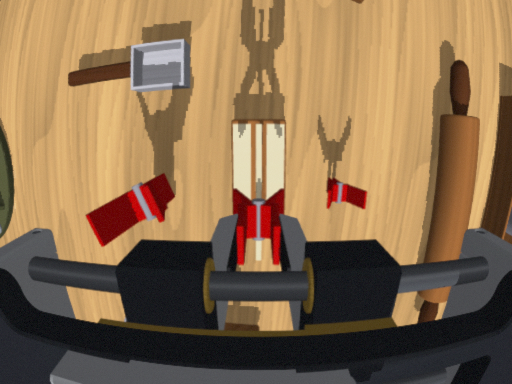

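View pics/d_scene.png

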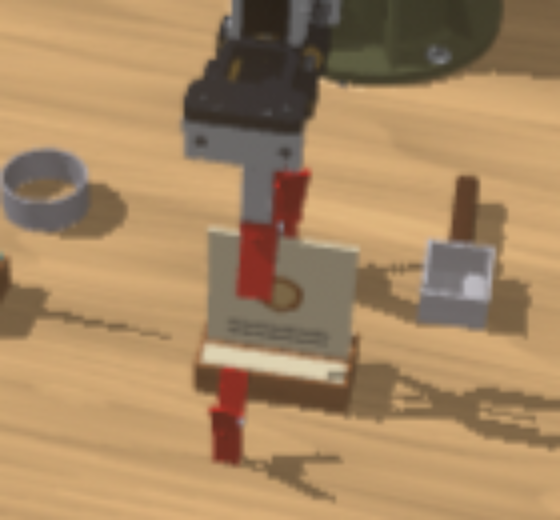

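The gripper stopped at 23.3 mm, and the wrist view shows the tails parallel with the jaws clear on both sides of the card. I'll lift straight up, then carry it over.

```bash
python3 -m jog '0 0 12 0 0 0 1;0 0 35 0 0 0 1;0 0 60 0 0 0 1;0 0 80 0 0 0 1;0 0 85 0 0 0 1;0 0 85 0 0 0 1' 35
python3 -m jog '-1 -15 0 0 0 -0.5 1;-2 -42 0 0 0 -1 1;-3 -72 0 0 0 -1.5 1;-4 -102 0 0 0 -2 1;-5 -132 0 0 0 -2.5 1;-6 -162 0 0 0 -3 1;-7 -190 0 0 0 -4 1;-8 -204 0 0 0 -4.5 1;-10 -210 0 0 0 -4.9 1;-10 -210 0 0 0 -4.9 1' 35
python3 - <<'E'
from station import *
import cv2,pickle
d={}
o=get_obs();print(o['ee_pos'],o['eef_rot'],o['grip_width'])
for n in ["top","scene","wrist"]:
    c=camera(n); d[n]=c
    i=c["img"]
    if n=="scene": i=cv2.resize(i[90:220,120:260],None,fx=4,fy=4)
    cv2.imwrite(f"pics/e_{n}.png",i[:,:,::-1])
pickle.dump(d,open("e.pkl","wb"))
E
```

```text
time_s: 4.98
ee_pos: [0.4872, 0.017, 0.239]
eef_rot: [-1.569, -0.0, -1.498]
force: [0.3, -0.1, 0.4]
grip_width: 0.0235
time_s: 5.82
ee_pos: [0.4766, -0.1937, 0.2375]
eef_rot: [-1.571, 0.001, -1.586]
force: [0.9, -0.2, -0.6]
grip_width: 0.0236
[ 0.47656122 -0.19365276  0.23752045] [-1.57079432e+00  6.08237306e-04 -1.58582625e+00] 0.02363992017664531
```

View pics/e_wrist.png

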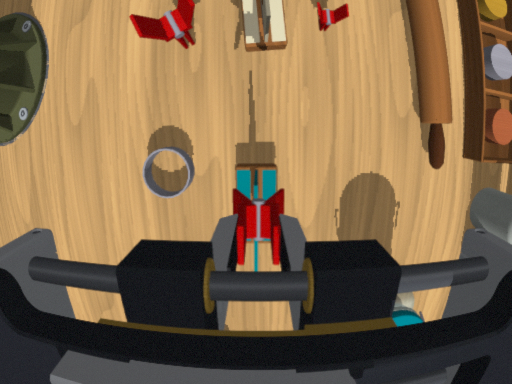

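View pics/e_scene.png

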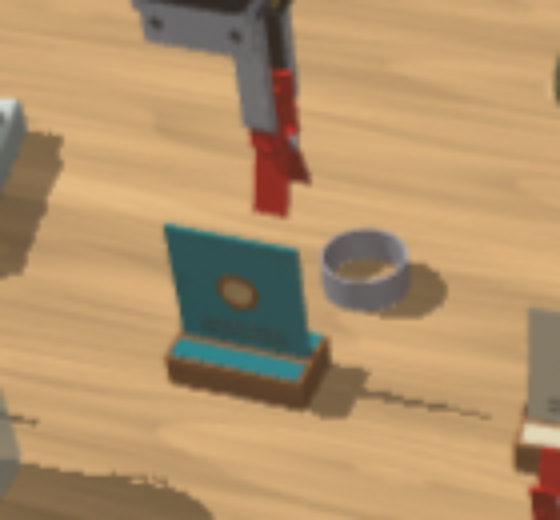

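```bash
python3 - <<'E'
import pickle,numpy as np
from h import *
d=pickle.load(open("e.pkl","rb"))
c=d["wrist"];W=cloud(c,True);I=c["img"].astype(int)
red=(I[...,0]>1.9*I[...,1])&(I[...,0]>1.9*I[...,2])
sl=(slice(150,300),slice(205,310))
w=W[sl].reshape(-1,3);r=red[sl].ravel()
teal=((I[...,0]<.7*I[...,1])&(I[...,2]>I[...,0]*1.3))[sl].ravel()
Q=w[teal&(w[:,2]>.11)&(w[:,2]<.145)]
m=Q[:,:2].mean(0);u=np.linalg.svd(Q[:,:2]-m)[2][0];print("wrist card",len(Q),m,np.degrees(np.arctan2(u[1],u[0]))%180,np.percentile(Q[:,2],[5,50,95]),"yr",Q[:,1].min(),Q[:,1].max())
S=w[teal&(w[:,2]>.02)&(w[:,2]<.04)];print("strips x",S[:,0].min(),S[:,0].max(),"y",S[:,1].min(),S[:,1].max(),len(S))
q=w[r&(w[:,2]>.15)]
print("red",q.min(0),q.max(0))
for z0 in (.185,.195,.205,.215,.225,.235,.245,.255,.265):
    s=q[abs(q[:,2]-z0)<.005]
    if len(s)>5: print(z0,len(s),"x",s[:,0].min(),s[:,0].max(),(s[:,0].min()+s[:,0].max())/2,"y",s[:,1].min(),s[:,1].max())
for n in("top","scene"):
    c=d[n];w=cloud(c).reshape(-1,3);I=c["img"].astype(int);te=((I[...,0]<.7*I[...,1])&(I[...,2]>I[...,0]*1.3)).ravel()
    k=te&(w[:,2]>.11)&(w[:,2]<.14)&(abs(w[:,0]-.476)<.03)&(abs(w[:,1]+.236)<.07)
    Q=w[k]
    if len(Q)<5: print(n,len(Q));continue
    m=Q[:,:2].mean(0);u=np.linalg.svd(Q[:,:2]-m)[2][0];print(n,len(Q),m,np.degrees(np.arctan2(u[1],u[0]))%180,Q.min(0),Q.max(0))
    re=((I[...,0]>1.9*I[...,1])&(I[...,0]>1.9*I[...,2])).ravel()&(abs(w[:,0]-.476)<.05)&(abs(w[:,1]+.194)<.04)&(w[:,2]>.15)
    if re.sum(): print(n,"red",re.sum(),w[re].min(0),w[re].max(0))
E
```

```text
wrist card 171 [ 0.47380971 -0.2364516 ] 89.36611757928391 [0.12606122 0.13084653 0.13180983] yr -0.2816132810935189 -0.18687584744685445
strips x 0.44855801407611473 0.4994906737000397 y -0.2871493053950819 -0.18720037116487342 698
red [ 0.45569295 -0.20535388  0.17896049] [ 0.49761191 -0.17927696  0.27661018]
0.185 155 x 0.4559052926615654 0.49761190869661576 0.4767586006790906 y -0.20018933803225886 -0.17931821787410968
0.195 125 x 0.45923461829955525 0.49536686910271205 0.4773007437011336 y -0.19804975852807327 -0.17945192492741144
0.205 73 x 0.46338515106637446 0.4914232318944638 0.4774041914804191 y -0.1858283790907472 -0.17930163516997807
0.215 54 x 0.4669742264467254 0.48866749108050456 0.477820858763615 y -0.18296719963887978 -0.17935676697159375
0.225 656 x 0.4634732084534931 0.49129822987803023 0.47738571916576167 y -0.20535387535926156 -0.1792959734579653
0.235 255 x 0.46441390141177447 0.48959366059690573 0.4770037810043401 y -0.20308397983986481 -0.17934823358442256
0.245 91 x 0.46429945975241227 0.4891438225191117 0.476721641135762 y -0.20162320094985187 -0.1793537043462605
0.255 126 x 0.46432368168944715 0.4889325182272693 0.4766280999583582 y -0.19775103282701764 -0.17927695679357541
0.265 603 x 0.46457286032435524 0.48891969584106654 0.47674627808271086 y -0.20325868953939613 -0.17932894314936437
top 0
scene 195 [ 0.47714092 -0.23630969] 89.13157871419006 [ 0.47131819 -0.28607518  0.11007043] [ 0.48112496 -0.18852555  0.130948  ]
scene red 261 [ 0.4611665  -0.20164393  0.17808865] [ 0.49999495 -0.17760345  0.27025659]
```

```bash
python3 -m jog '-1 -15 0 0 0 0 1;-3 -35 0 0 0 0 1;-3 -44 0 0 0 0.2 1;-3 -44 0 0 0 0.2 1;-3 -44 0 0 0 0.2 1' 35
python3 - <<'E'
from station import *
import cv2,pickle
from h import *
o=get_obs();print(o['ee_pos'],o['eef_rot'],o['grip_width'])
for n in ["wrist","scene"]:
    c=camera(n);i=c["img"];cv2.imwrite(f"pics/f_{n}.png",(i if n=="wrist" else cv2.resize(i[90:220,120:260],None,fx=4,fy=4))[:,:,::-1])
    W=cloud(c,n=="wrist").reshape(-1,3);I=i.astype(int).reshape(-1,3)
    te=(I[:,0]<.7*I[:,1])&(I[:,2]>I[:,0]*1.3)&(W[:,2]>.11)&(W[:,2]<.14)&(abs(W[:,0]-.476)<.03)&(abs(W[:,1]+.236)<.07)
    Q=W[te];print(n,"card",len(Q),Q[:,:2].mean(0) if len(Q) else 0,Q.min(0),Q.max(0))
    re=(I[:,0]>1.9*I[:,1])&(I[:,0]>1.9*I[:,2])&(abs(W[:,0]-.476)<.05)&(abs(W[:,1]+.236)<.04)&(W[:,2]>.15)
    q=W[re]
    for z0 in (.185,.195,.225,.255,.265):
        s=q[abs(q[:,2]-z0)<.005]
        if len(s)>5: print(z0,len(s),"x",s[:,0].min(),s[:,0].max(),(s[:,0].min()+s[:,0].max())/2,"y",s[:,1].min(),s[:,1].max())
E
```

```text
time_s: 6.38
ee_pos: [0.4743, -0.2354, 0.2384]
eef_rot: [-1.569, 0.0, -1.579]
force: [0.4, 0.5, -0.0]
grip_width: 0.0231
[ 0.47434838 -0.23543442  0.23838309] [-1.56948028e+00  4.63103974e-04 -1.57949987e+00] 0.02313871210071732
wrist card 226 [ 0.47392766 -0.21462496] [ 0.47215627 -0.24284343  0.11782266] [ 0.47566387 -0.18752502  0.13332028]
0.185 154 x 0.4531341388238718 0.49508162414322854 0.4741078814835502 y -0.2440233631434298 -0.2224887470240884
0.195 124 x 0.45646318874281105 0.49265275801083036 0.4745579733768207 y -0.24073214856892358 -0.22259377032551686
0.225 636 x 0.460737970515126 0.4885280157181709 0.4746329931166484 y -0.246861720862511 -0.22252233678326291
0.255 129 x 0.4615177010973523 0.4862046862496398 0.47386119367349605 y -0.24069949112239142 -0.22255079033490646
0.265 591 x 0.46186325195370165 0.48617606932434226 0.47401966063902196 y -0.2464731987763888 -0.22266514764577605
scene card 190 [ 0.47719194 -0.23604373] [ 0.47194577 -0.28556101  0.11012866] [ 0.48116736 -0.18835046  0.13092898]
0.185 35 x 0.45961713265035514 0.4976011113035287 0.47860912197694194 y -0.24494363839180175 -0.22342127017304386
0.195 41 x 0.46351607710754084 0.49694731216156945 0.4802316946345552 y -0.2449892007840317 -0.2209877207539888
0.225 35 x 0.4660289762235811 0.49182000790674996 0.4789244920651655 y -0.24536889709635706 -0.2211287535022145
0.255 21 x 0.46465941432679614 0.49022792847255553 0.4774436713996758 y -0.2352570379853402 -0.2212992192129833
0.265 27 x 0.4603518373046662 0.4883836453154966 0.4743677413100814 y -0.2390063211075869 -0.22173400207897895
```

View pics/f_wrist.png

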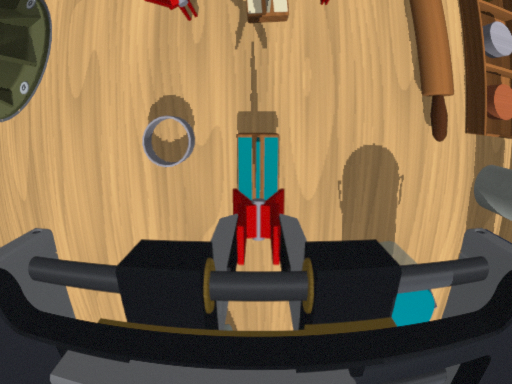

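The wrist view shows the card edge in line with the clip's middle at column 258. Descending.

```bash
python3 -m jog '0 0 -15 0 0 0 1;0 0 -30 0 0 0 1;0 0 -42 0 0 0 1;0 0 -52 0 0 0 1;0 0 -60 0 0 0 1;0 0 -67 0 0 0 1;0 0 -73 0 0 0 1;0 0 -76 0 0 0 1;0 0 -76 0 0 0 1;0 0 -76 0 0 0 1' 35
python3 - <<'E'
from station import *
import cv2,pickle
from h import *
o=get_obs();print(o['ee_pos'],o['eef_rot'],o['grip_width'],o['force'])
for n in ["wrist","scene","top"]:
    c=camera(n);i=c["img"];cv2.imwrite(f"pics/g_{n}.png",(i if n!="scene" else cv2.resize(i[90:220,120:260],None,fx=4,fy=4,interpolation=cv2.INTER_CUBIC))[:,:,::-1])
    W=cloud(c,n=="wrist").reshape(-1,3);I=i.astype(int).reshape(-1,3)
    te=(I[:,0]<.7*I[:,1])&(I[:,2]>I[:,0]*1.3)&(W[:,2]>.11)&(W[:,2]<.14)&(abs(W[:,0]-.476)<.03)&(abs(W[:,1]+.236)<.07)
    Q=W[te];print(n,"card",len(Q)); 
    if len(Q): print(Q[:,:2].mean(0),Q.min(0),Q.max(0))
    re=(I[:,0]>1.9*I[:,1])&(I[:,0]>1.9*I[:,2])&(abs(W[:,0]-.476)<.05)&(abs(W[:,1]+.236)<.04)&(W[:,2]>.06)
    q=W[re]
    if len(q): print("red",q.min(0),q.max(0))
    for z0 in (.110,.12,.15,.18,.19):
        s=q[abs(q[:,2]-z0)<.005]
        if len(s)>5: print(z0,len(s),"x",s[:,0].min(),s[:,0].max(),(s[:,0].min()+s[:,0].max())/2,"y",s[:,1].min(),s[:,1].max())
E
```

```text
time_s: 7.32
ee_pos: [0.4745, -0.2352, 0.1628]
eef_rot: [-1.569, 0.0, -1.579]
force: [-0.1, 0.3, -0.8]
grip_width: 0.0234
[ 0.47452215 -0.23520998  0.16279436] [-1.56901247e+00  1.86428540e-04 -1.57883898e+00] 0.023351490674261365 [-0.09805664  0.28189278 -0.80153662]
wrist card 407
[ 0.47359644 -0.22917037] [ 0.46020427 -0.28425421  0.11298004] [ 0.47553778 -0.18693201  0.13280878]
red [ 0.45335736 -0.24685227  0.10501   ] [ 0.49515033 -0.2221581   0.22125417]
0.11 171 x 0.45335736177758057 0.49515033249119755 0.47425384713438906 y -0.2435589569321048 -0.2223170007255945
0.12 112 x 0.4567023680842274 0.49265883770288466 0.474680602893556 y -0.24039706559200114 -0.2224838382611508
0.15 746 x 0.460815400205762 0.48869612895248754 0.4747557645791248 y -0.24685226727781012 -0.22215810357156893
0.18 123 x 0.4616534497186301 0.4862596099561888 0.47395652983740943 y -0.24036895382432882 -0.2223640596077073
0.19 658 x 0.46212435267189234 0.48628238344590385 0.47420336805889807 y -0.24644031750137782 -0.22233613456073834
scene card 133
[ 0.47732067 -0.2358519 ] [ 0.4711046  -0.28636068  0.11
[... 283 characters left out ...]
37 0.4909939161931606 y -0.24358843066407823 -0.22081037949006393
0.15 34 x 0.46538142176855635 0.49199874846593056 0.4786900851172434 y -0.24406332552207854 -0.22135542271027
0.18 16 x 0.4644751786122091 0.4894538702740519 0.47696452444313053 y -0.2329457538355211 -0.2207865758026718
0.19 22 x 0.46376580923215893 0.48918689872798915 0.47647635398007404 y -0.2356754962829419 -0.22148953977988972
top card 3
[ 0.46956118 -0.20080218] [ 0.45892262 -0.22082581  0.11477791] [ 0.47492757 -0.18940403  0.12847096]
red [ 0.47952594 -0.23281169  0.11403081] [ 0.49272043 -0.22091077  0.17867075]
0.15 8 x 0.4795259353159245 0.4890728528998467 0.4842993941078856 y -0.22757898693121317 -0.2217244032739038
```

View pics/g_wrist.png

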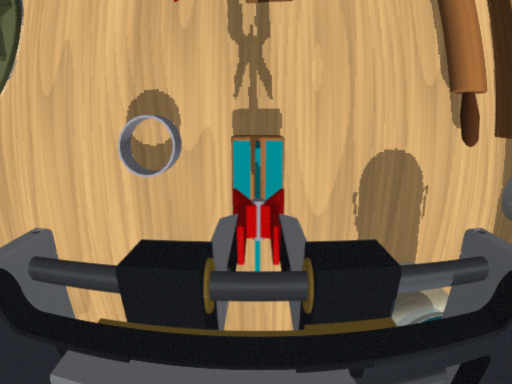

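View pics/g_scene.png

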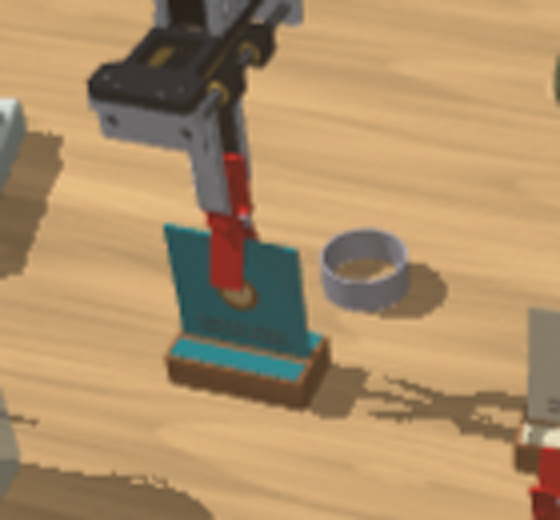

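```bash
python3 -c "
from station import *
print(hand_in())"
```

```text
the job is handed in; nothing more can be done
None
```

I squeezed the middle-sized red clip open on the cream card, lifted it straight off and lowered it over the teal card. The job is handed in at about 7.5 s, with the clip still held open at 35 N; the hand-in reports no verdict.

What the last checks showed:
- **Opening:** the finger gap held at about 23.4 mm, against 24 mm over the parallel tails. I read that as fully open, since the opening angle itself can't be measured directly.
- **Position:** the clip is within about 1 mm of the card's mid-plane and of the middle of its edge. The tips are about 25–28 mm below the edge and the pivot about 22 mm above it.
- **Contact:** the wrist force stayed under 1 N, so there was no sign of the clip touching the card.
- **Stands and bench:** the teal card measured in the same place before and after. The cream stand and the other bench items looked untouched in the pictures, but I didn't re-measure them.
- **Disagreement:** the scene camera put the card's x position about 3 mm further out than the wrist camera. Its view of the clip, partly hidden by the gripper, was offset the same way. I used the wrist view for centring.

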